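# Shut and bolt the propagating case

## Robot

A 7-joint arm with a two-finger parallel gripper is mounted at the origin on the work surface. World frame = base frame: x ahead of the robot, y to its left, z up, the work surface at z = 0. Lengths are in m, angles in rad, forces in N, time in s.
With the tool pointing down it reaches from about 0.4 to 0.85 m from the base axis. Payload 10.4 kg.
Tool frame: the origin (TCP) lies midway between the tips of the shut fingers; the grasp point (between the pads) lies 19 mm behind it; z points along the fingers, y is the line along which they close (so a half turn about z gives the same grasp; the last joint's range is limited). The gripper opens to 87 mm and grips with 3 to 60 N. Pads are 19 mm wide; open, the fingers measure 117 mm over their backs; the gripper's body (75 mm by 190 mm) begins 51 mm behind the grasp point.
Start: joints at [1.247, 0.332, -0.065, 1.46, 0.022, 1.35, -0.088], TCP at [0.185, -0.597, 0.223] pointing down, gripper open.
Joint ranges: [-2.6, 2.6], [-0.5, 2.12], [-1.47, 1.34], [0.16, 2.42], [-1.27, 4.41], [0.06, 2.06], [-2.6, 2.6]. Speed limits (rad/s): [2.22, 2.22, 2.79, 2.79, 3.14, 3.14, 3.14].

## Interface

Orientations are given as a unit quaternion [x, y, z, w].
In Python, from bench import r gives the robot as it stands.
- The arm moves only by the tool carry_out, never from a script. Its argument "steps" is a list that holds one entry, the list of rows, each a list of 6 numbers: the shift along the tool's x, y, z in cm, then the turn, a rotation vector about the tool's x, y, z in rad. In form: [[[dx, dy, dz, wx, wy, wz], ...]]. A call has 1 to 20 rows; each row is the pose to reach, as a shift and turn from the pose commanded when the call began, along the tool's axes at that moment; what a row does not reach only later rows make up. A row lasts 1/12 s, in which the tool goes at most 41.7 mm and 7.16 degrees, less where a joint would pass 70% of its speed; a pose out of reach is approached as far as the arm can. A call with a gripper value outside its range is refused whole. "hand" is the closure, from -1 (fully open) to 1 (shut), set as the call begins (left out, the last holds). The fingers move at their own pace and stop on an object; "squeeze" is the grip in N (left out, the last holds). Time passes only in rows, so rows that repeat a pose let the fingers close. It gives the time, the measured TCP pose, the force, the opening and the grip force at its end, in the units of the state.
- r.read_state(): the state, without advancing time (a new reading comes with each control period).
- r.camera(name): name is "side" or "top"; returns the picture (400x640x3 uint8, red, green, blue); there is no depth.
- r.camera_params(name): a dict with "fx", "fy", "cx", "cy" (pixels), "view" (4x4, takes a point from world to camera coordinates). Camera axes: x right, y up, looking along -z (the intrinsics and any distortion apply to the point x, -y, -z); pixel columns grow to the right and rows downward; lengths in m; the calibration is good to about 2 mm. A picture is of the moment at which its call begins. camera_params takes no time and is no camera call.
- r.close_job(): hands the job in; it is judged then, once.
The state is a dict: "time": time; "joint_positions": joint angles; "joint_vel": joint speeds; "joint_torque": joint torques, N m; "ee_pos": TCP position; "eef_rot": TCP orientation; "ft_force": force on the tool from outside, world axes, zero at the start; "torque": the same for the moment, N m; "width": finger opening in m; "grip_force": force on a finger pad.
Only numpy, scipy, OpenCV 4.12 (cv2) and the standard library are available. Lean on these libraries where they do the work, as an engineer would, in place of code of your own. Each camera call takes 0.05 s, during which the arm holds its last target. There are 200 camera calls.

## Task

Close up the acrylic case for the night using only your fingertips: first push its propped-open lid down until it lies flat shut, then push both slide bolts on its front ledge fully home, away from you, over the lid. Only push: do not lift the lid further open or pick anything up, and leave the tweezers lying between the bolts and the other things around the case where they are.

Things in the scene. Friction and masses are not known exactly. Their poses are not given: they have to be found in the camera images.
- case: clear acrylic case with birch plywood floor and front ledge, 260 (x) x 280 (y) x 120 mm high, fixed. Origin: centre of its underside. +x points away from the robot to the hinge side (yaw within 0.35 rad), y left, z up. The ledge is the fixed front strip of the top, x = -130 to -62 mm, its top 120 mm above the bench; it carries two bolts and the tweezers. The lid covers the rest.
- lid (a joint): the lid's hinge angle in rad: 0 = flat shut, top flush with the ledge; grows as it opens; starts at 0.55 to 1.1. Stiff hinge: the lid stays where it is left; 1 to 4 N at the free edge pushes it down. The lid is 276 mm wide, 185 mm from hinge to free edge, 10 mm thick: a birch plywood frame (free-edge strip 45 mm wide) around a clear pane.
- lid_hinge (a point): middle of the lid's hinge axis (which runs along the case's y), on the case's far top edge at x = +125 mm, z = 110 mm in the case's frame: level with the underside of the shut lid, so the lid's upper face lies 10 mm off the axis.
- lid_edge (a point): middle of the lid's free (near) edge, on its upper face; moves with the lid; 185 mm from the hinge along the lid and 10 mm out.
- bolt_left (a joint): slide bolt on the ledge's left as seen from the robot (y = +105 mm in the case's frame): travel in m along the case's +x. 0 = fully drawn back towards the robot, 0.040 = home at its stop, tongue 24 mm over the lid. Starts at 0 to 0.012; needs about 2 N to slide and stays where it is left. A flat steel tongue 46 x 22 mm with an upright tab at its near end.
- bolt_right (a joint): slide bolt on the ledge's right as seen from the robot (y = -105 mm in the case's frame): travel in m along the case's +x. 0 = fully drawn back towards the robot, 0.040 = home at its stop, tongue 24 mm over the lid. Starts at 0 to 0.012; needs about 2 N to slide and stays where it is left. A flat steel tongue 46 x 22 mm with an upright tab at its near end.
- bolt_left_tab (a point): top centre of the left bolt's upright steel tab (30 mm wide, 6 mm thick along x, 20 mm tall), 22 mm above the ledge; moves with the bolt. The tab's near face is free: nothing stands in front of it.
- bolt_right_tab (a point): top centre of the right bolt's upright steel tab (30 mm wide, 6 mm thick along x, 20 mm tall), 22 mm above the ledge; moves with the bolt. The tab's near face is free: nothing stands in front of it.
- tweezers: loose bamboo tweezers, 110 x 20 x 6 mm, lying across the ledge between the bolts; origin under their middle, x along them. Leave alone.
- brown_pot: loose brown glazed pot, 110 mm across, 75 mm high, beside the case; origin under its centre. Leave alone.
- clay_pot: loose unglazed clay pot, 80 mm across, 70 mm high, beside the case; origin under its centre. Leave alone.
- jar: loose glass jar with a cap, 66 mm across, 85 mm high, beside the case; origin under its centre. Leave alone.
- root_hook: loose root hook, wooden handle and bent steel hook, 155 mm long, 12 mm high, lying beside the case on the right; origin under its middle. Leave alone.
- brush: loose brush, 160 mm long, lying on the bench between the robot and the case; origin under its middle. Leave alone.

How it is judged:
On the way, in this order (a step that is already met when the one before it is completed fails the run):
1. the lid is shut flat, both bolts still drawn back (value of joint lid below 0.035 rad and value of joint each of bolt_left, bolt_right below 0.02 m), for 0.2 s.
2. both bolts are home over the shut lid (value of joint lid below 0.035 rad and value of joint each of bolt_left, bolt_right above 0.035 m), for 0.2 s.
At the end, for the whole second after the job is handed in: the lid is within 0.035 rad of shut, both bolts are within 5 mm of their stops, and the loose things lie still within 20 mm of where they began (all of step 2 and linear speed of each of brown_pot, clay_pot, jar, tweezers, root_hook, brush below 0.02 m/s and distance of each of brown_pot, clay_pot, jar, tweezers, root_hook, brush from where it was at the start of the episode below 0.02 m); the robot touches nothing.
It fails at once if a bolt is pushed forward before the lid is down (value of joint lid above 0.08 rad and value of joint any of bolt_left, bolt_right above 0.022 m).
It fails at once if the lid is lifted further open (value of joint lid above 1.25 rad).
It fails at once if a loose thing is pushed away, picked up or carried (distance of any of brown_pot, clay_pot, jar, tweezers, root_hook, brush from where it was at the start of the episode above 0.02 m).
It also fails if it takes over 48 s, if anything falls off the work surface, if the arm or the gripper's body presses on something with over 40 N, if the wrist force passes 120 N, or if a joint passes its speed limit or range.

## Working session

There is one attempt and no reset: what is moved stays moved. The work goes in short steps, Python scripts to look and compute and a tool call to move; the robot and the scene stay as the last step left them, time stands still between calls to the robot, and variables do not carry over. Pictures are saved under pics/ and viewed, at most 10 in all, crops included, and the job is handed in when it is done.

Besides the shell and the picture viewer there is one more tool, called after "Call:" as name(argument=value, ...) on one line, values as JSON. carry_out: Moves the arm, as the interface text tells. Its arguments: {"type":"object","properties":{"steps":{"type":"array","items":{"type":"array","items":{"type":"array","items":{"type":"number"}}}},"hand":{"type":"number"},"squeeze":{"type":"number"}},"required":["steps"]}

```bash
mkdir -p pics; python3 - <<'E'
from bench import r
import cv2
for n in("top","side"):
    cv2.imwrite(f"pics/{n}0.png",r.camera(n)[:,:,::-1]); p=r.camera_params(n); print(n,p)
s=r.read_state(); print(s["time"],s["ee_pos"],s["eef_rot"],s["width"])
E
```

```text
top {'fx': 467.6558820204234, 'fy': 467.6558820204234, 'cx': 318.0599800618846, 'cy': 202.66576061850085, 'view': array([[-0.01966243, -0.99979564, -0.00469701,  0.05306298],
       [ 0.99885836, -0.01984813,  0.04345155, -0.57018548],
       [-0.04353589, -0.00383728,  0.99904449, -1.03580069],
       [ 0.        ,  0.        ,  0.        ,  1.        ]])}
side {'fx': 380.2765467753522, 'fy': 380.2765467753522, 'cx': 319.87183979245077, 'cy': 197.25641233475963, 'view': array([[-0.92817103, -0.37210819, -0.00583317,  0.56349028],
       [ 0.19410585, -0.49742373,  0.84551319, -0.21312929],
       [-0.31752394,  0.7836486 ,  0.53392267, -0.67716653],
       [ 0.        ,  0.        ,  0.        ,  1.        ]])}
0.1 [ 0.18509395 -0.59660756  0.22182919] [ 9.88706223e-01  1.49865306e-01 -1.30778963e-04 -6.14980915e-04] 0.08703726985380524
```

View pics/top0.png

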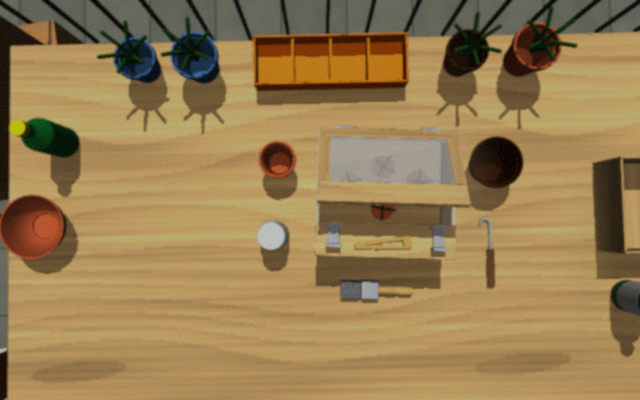

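View pics/side0.png

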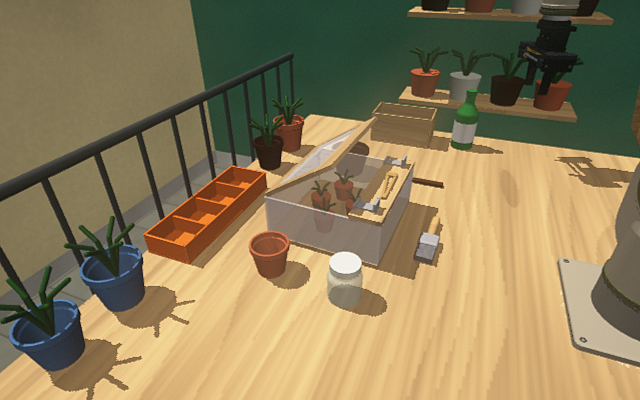

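The top view shows the case ledge around (316–457, 236–260), with bolts near (333,235) and (438,238). The lid's free edge runs from about (317,201) to (469,205). I'll enlarge both views for exact pixels.

```bash
python3 - <<'E'
import cv2
a=cv2.imread("pics/top0.png")[115:270,300:480]; cv2.imwrite("pics/tc.png",cv2.resize(a,None,fx=3.8,fy=3.8,interpolation=2))
a=cv2.imread("pics/side0.png")[110:270,255:455]; cv2.imwrite("pics/sc.png",cv2.resize(a,None,fx=3.7,fy=3.7,interpolation=2))
E
```

```text
(no output)
```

View pics/tc.png

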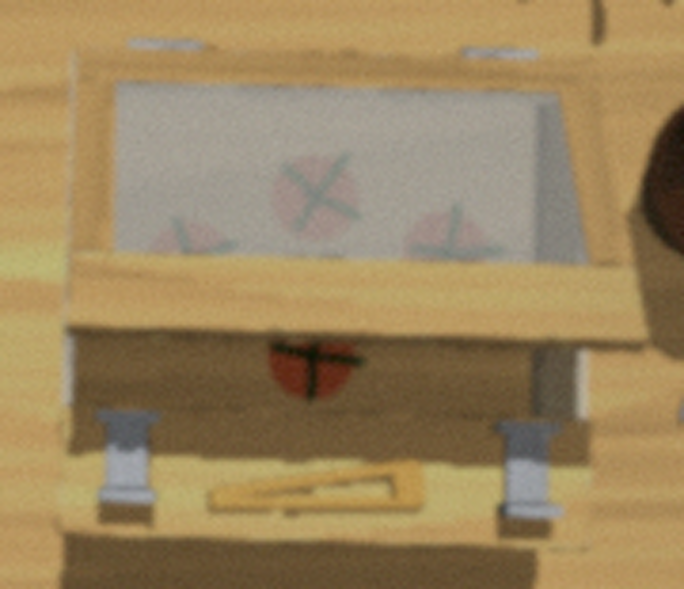

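View pics/sc.png

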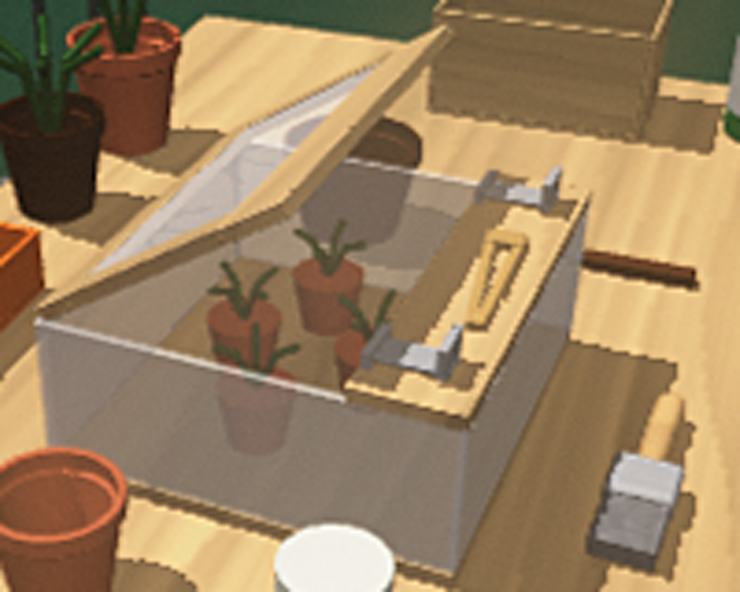

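```bash
cat >geo.py <<'E'
from bench import r
import numpy as np
from scipy.optimize import least_squares
P={n:r.camera_params(n) for n in("top","side")}
def proj(n,X):
    p=P[n]; c=p["view"][:3,:3]@X+p["view"][:3,3]
    return np.array([p["cx"]+p["fx"]*c[0]/-c[2],p["cy"]-p["fy"]*c[1]/-c[2]])
def world(q,X):
    c,s=np.cos(q[2]),np.sin(q[2]); return np.array([q[0]+c*X[0]-s*X[1],q[1]+s*X[0]+c*X[1],X[2]])
def lid(t,l,o,y): return np.array([.125-l*np.cos(t)+o*np.sin(t),y,.11+l*np.sin(t)+o*np.cos(t)])
E
python3 - <<'E'
from geo import *
T=lambda u,v:("top",np.array([300+u/3.8,115+v/3.8])); S=lambda u,v:("side",np.array([255+u/3.7,110+v/3.7]))
M=[(T(60,538),lambda q:[-.13,.14,.12]),(T(590,549),lambda q:[-.13,-.14,.12]),(S(468,420),lambda q:[-.13,.14,.12]),(S(588,192),lambda q:[-.13,-.14,.12]),
(S(38,320),lambda q:[.13,.14,.11]),(S(455,575),lambda q:[-.13,.14,0]),
(T(66,328),lambda q:lid(q[3],.185,0,.138)),(T(648,346),lambda q:lid(q[3],.185,0,-.138)),(S(450,30),lambda q:lid(q[3],.185,.01,-.138)),
(T(127,490),lambda q:[q[4],.105,.142]),(S(458,332),lambda q:[q[4],.105,.142]),(T(530,509),lambda q:[q[5],-.105,.142]),(S(556,174),lambda q:[q[5],-.105,.142])]
f=lambda q:np.concatenate([proj(m[0][0],world(q,np.array(m[1](q))))-m[0][1] for m in M])
o=least_squares(f,[.6,0,0,.8,-.1,-.1],loss="soft_l1"); q=o.x
print(q.round(4)); print(f(q).reshape(-1,2).round(1))
for k,X in dict(edge=lid(q[3],.185,.01,0),L=np.array([q[4],.105,.142]),R=np.array([q[5],-.105,.142]),hinge=np.array([.125,0,.11])).items(): print(k,world(q,X).round(4))
E
```

```text
[ 0.5836 -0.0971 -0.0458  0.5984 -0.1069 -0.1101]
[[-0.4 -0.8]
 [ 0.2  0. ]
 [ 0.4 -1.7]
 [ 0.8 -1.2]
 [-0.7  0.2]
 [-0.8  3.6]
 [ 0.1  1.5]
 [-0.3  0.7]
 [-1.2 -3.3]
 [ 0.1  1.2]
 [-2.3  0.5]
 [ 1.5  0.7]
 [-1.  -0.1]]
edge [ 0.5614 -0.0961  0.2225]
L [0.4816 0.0127 0.142 ]
R [ 0.4688 -0.1969  0.142 ]
hinge [ 0.7085 -0.1028  0.11  ]
```

Call:
carry_out(steps=[[[0, 0, -4, 0, 0, 0], [0, 0, -8, 0, 0, 0], [52.3, -36.1, -8, 0, 0, 0.347], [52.3, -36.1, -8, 0, 0, 0.347], [52.3, -36.1, -8, 0, 0, 0.347], [52.3, -36.1, -8, 0, 0, 0.347], [52.3, -36.1, -8, 0, 0, 0.347], [52.3, -36.1, -8, 0, 0, 0.347], [52.3, -36.1, -8, 0, 0, 0.347], [52.3, -36.1, -8, 0, 0, 0.347], [52.3, -36.1, -8, 0, 0, 0.347], [52.3, -36.1, -8, 0, 0, 0.347], [52.3, -36.1, -8, 0, 0, 0.347], [52.3, -36.1, -8, 0, 0, 0.347], [52.3, -36.1, -8, 0, 0, 0.347], [52.3, -36.1, -8, 0, 0, 0.347], [52.3, -36.1, -8, 0, 0, 0.347], [52.3, -36.1, -8, 0, 0, 0.347], [52.3, -36.1, -8, 0, 0, 0.347], [52.3, -36.1, -8, 0, 0, 0.347]]], hand=1)

```text
time: 1.77
ee_pos: [0.5778, -0.0967, 0.3019]
eef_rot: [1.0, -0.022, -0.001, -0.0]
ft_force: [0.1, -0.8, 0.6]
width: 0.0008
grip_force: 0.0
```

Call:
carry_out(steps=[[[0, 0, 3, 0, 0, 0], [0, 0, 6, 0, 0, 0], [0, 0, 7.5, 0, 0, 0], [-0.1, 0, 8.5, 0, 0, 0], [-0.5, 0, 9.2, 0, 0, 0], [-0.9, 0, 9.9, 0, 0, 0], [-1.3, 0, 10.7, 0, 0, 0], [-1.7, 0, 11.5, 0, 0, 0], [-2.1, 0, 12.3, 0, 0, 0], [-2.4, 0, 13.1, 0, 0, 0], [-2.7, 0, 13.9, 0, 0, 0], [-2.9, 0, 14.8, 0, 0, 0], [-3.1, 0, 15.6, 0, 0, 0], [-3.2, 0, 16.4, 0, 0, 0], [-3.2, 0, 16.4, 0, 0, 0]]])

```text
time: 3.02
ee_pos: [0.5447, -0.0954, 0.1365]
eef_rot: [1.0, -0.023, -0.001, -0.0]
ft_force: [-1.3, -0.9, 0.8]
width: 0.0003
grip_force: 0.0
```

Call:
carry_out(steps=[[[0, 0, 0.6, 0, 0, 0], [-0.1, 0, 1.1, 0, 0, 0], [-0.1, 0, 1.5, 0, 0, 0], [-0.1, 0, 1.8, 0, 0, 0], [-0.1, 0, 2.0, 0, 0, 0], [-0.1, 0, 2.0, 0, 0, 0]]])

```text
time: 3.52
ee_pos: [0.5449, -0.0954, 0.1203]
eef_rot: [1.0, -0.023, 0.0, 0.0]
ft_force: [-9.7, 1.4, 19.2]
width: 0.0005
grip_force: 9.8
```

```bash
python3 - <<'E'
from bench import r
import cv2
a=[cv2.resize(r.camera(n)[y:y+170,x:x+200,::-1],None,fx=2,fy=3,interpolation=2) if 0 else cv2.resize(r.camera(n)[y:y+170,x:x+200,::-1],None,fx=2,fy=2,interpolation=2) for n,x,y in(("top",290,110),("side",255,110))]
cv2.imwrite("pics/a.png",cv2.hconcat(a)); s=r.read_state(); print(s["ee_pos"],s["ft_force"])
E
```

```text
[ 0.54485276 -0.09545237  0.12026321] [-8.262005    0.80874599 19.01628243]
```

View pics/a.png

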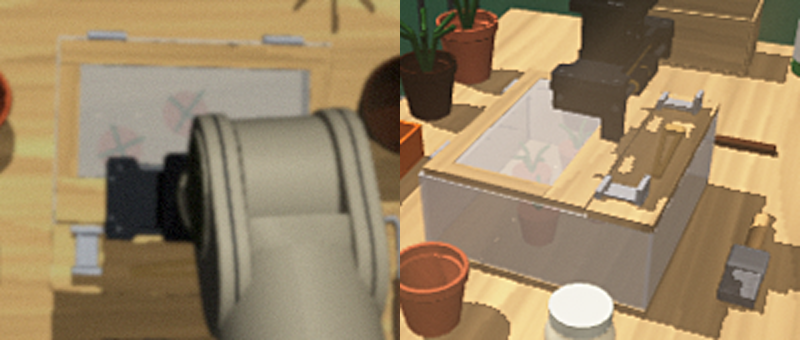

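The pictures show the lid lying flat, with both bolts still drawn back and the tweezers in place. Next I'll lift and move to in front of the left bolt.

Call:
carry_out(steps=[[[0, 0, -3, 0, 0, 0], [0, 0, -7, 0, 0, 0], [-10.5, -10.5, -7, 0, 0, 0], [-10.5, -10.5, -7, 0, 0, 0], [-10.5, -10.5, -7, 0, 0, 0], [-10.5, -10.5, -7, 0, 0, 0], [-10.5, -10.5, -7, 0, 0, 0], [-10.5, -10.5, -7, 0, 0, 0], [-10.5, -10.5, -4, 0, 0, 0], [-10.5, -10.5, -1.4, 0, 0, 0], [-10.5, -10.5, -1.4, 0, 0, 0], [-10.5, -10.5, -1.4, 0, 0, 0]]])

```text
time: 4.62
ee_pos: [0.4444, 0.0134, 0.132]
eef_rot: [1.0, -0.024, -0.001, -0.0]
ft_force: [0.1, -0.9, 1.0]
width: 0.0002
grip_force: 0.0
```

```bash
python3 - <<'E'
from bench import r
import cv2
a=[cv2.resize(r.camera(n)[y:y+170,x:x+200,::-1],None,fx=2,fy=2,interpolation=2) for n,x,y in(("top",290,110),("side",285,120))]
cv2.imwrite("pics/b.png",cv2.hconcat(a)); s=r.read_state(); print(s["ee_pos"],s["ft_force"])
E
```

```text
[0.44579217 0.01377076 0.13379212] [ 0.05107812 -0.48725612  0.89553796]
```

View pics/b.png

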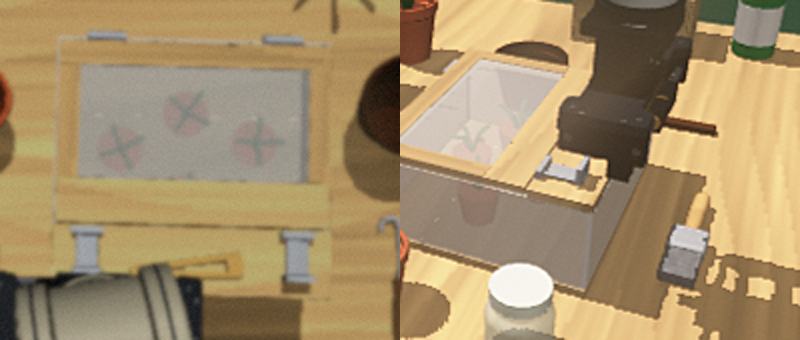

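The left fingertip stands free behind the left tab, and the lid is shut. Now the push.

Call:
carry_out(steps=[[[1, 0, 0, 0, 0, 0], [1.8, 0, 0, 0, 0, 0], [2.4, 0, 0, 0, 0, 0], [3.0, 0, 0, 0, 0, 0], [3.6, 0, 0, 0, 0, 0], [4.2, 0, 0, 0, 0, 0], [4.6, 0, 0, 0, 0, 0], [4.8, 0, 0, 0, 0, 0], [4.8, 0, 0, 0, 0, 0]]])

```text
time: 5.47
ee_pos: [0.4931, 0.0119, 0.1325]
eef_rot: [1.0, -0.023, 0.0, -0.0]
ft_force: [-0.4, -0.2, -0.8]
width: 0.0004
grip_force: 0.0
```

Call:
carry_out(steps=[[[0.2, 0, 0, 0, 0, 0], [0.4, 0, 0, 0, 0, 0], [0.5, 0, 0, 0, 0, 0], [0.5, 0, 0, 0, 0, 0]]])

```text
time: 5.8
ee_pos: [0.4965, 0.0118, 0.1324]
eef_rot: [1.0, -0.023, -0.001, 0.0]
ft_force: [-8.3, 0.4, 5.0]
width: 0.0006
grip_force: 4.1
```

Call:
carry_out(steps=[[[0.2, 0, 0, 0, 0, 0], [0.4, 0, 0, 0, 0, 0], [0.4, 0, 0, 0, 0, 0]]])

```text
time: 6.05
ee_pos: [0.4969, 0.0117, 0.1319]
eef_rot: [1.0, -0.023, -0.006, 0.001]
ft_force: [-27.9, 0.8, 20.6]
width: 0.0006
grip_force: 14.1
```

Firm stop reached on the left. Next I'll retract, rise, and cross to the right bolt.

Call:
carry_out(steps=[[[-2, 0, 0, 0, 0, 0], [-5.7, 0, 0, 0, 0, 0], [-5.7, 0, -5, 0, 0, 0], [-5.7, 0, -5, 0, 0, 0], [-5.7, 21, -5, 0, 0, 0], [-5.7, 21, -5, 0, 0, 0], [-5.7, 21, -5, 0, 0, 0], [-5.7, 21, -5, 0, 0, 0], [-5.7, 21, -5, 0, 0, 0], [-5.7, 21, -5, 0, 0, 0], [-5.7, 21, -5, 0, 0, 0], [-5.7, 21, -3, 0, 0, 0], [-5.7, 21, 0, 0, 0, 0], [-5.7, 21, 0, 0, 0, 0], [-5.7, 21, 0, 0, 0, 0]]])

```text
time: 7.3
ee_pos: [0.4346, -0.1943, 0.1321]
eef_rot: [1.0, -0.022, -0.001, -0.001]
ft_force: [0.2, 0.6, 0.1]
width: 0.0002
grip_force: 0.0
```

```bash
python3 - <<'E'
from bench import r
import cv2
a=[cv2.resize(r.camera(n)[y:y+170,x:x+200,::-1],None,fx=2,fy=2,interpolation=2) for n,x,y in(("top",290,110),("side",285,120))]
cv2.imwrite("pics/c.png",cv2.hconcat(a)); s=r.read_state(); print(s["ee_pos"],s["ft_force"])
E
```

```text
[ 0.43596167 -0.19526712  0.13404838] [-0.15366925 -0.72976067 -0.38293571]
```

View pics/c.png

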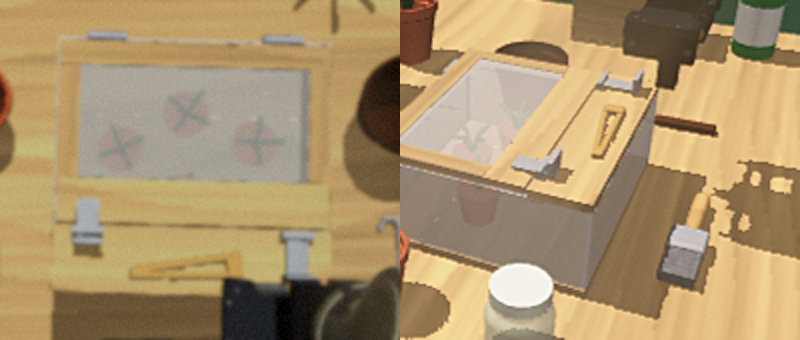

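The left bolt's tongue is over the lid (top crop 88,215). The fingers are behind the right tab at about (295,280), and the tweezers haven't moved. Now the right bolt.

Call:
carry_out(steps=[[[1, 0, 0, 0, 0, 0], [1.8, 0, 0, 0, 0, 0], [2.4, 0, 0, 0, 0, 0], [3.0, 0, 0, 0, 0, 0], [3.6, 0, 0, 0, 0, 0], [4.2, 0, 0, 0, 0, 0], [4.6, 0, 0, 0, 0, 0], [5.0, 0, 0, 0, 0, 0], [5.3, 0, 0, 0, 0, 0], [5.5, 0, 0, 0, 0, 0], [5.5, 0, 0, 0, 0, 0]]])

```text
time: 8.32
ee_pos: [0.4867, -0.1982, 0.1321]
eef_rot: [1.0, -0.024, -0.004, -0.0]
ft_force: [-20.0, 2.1, 14.2]
width: 0.0004
grip_force: 10.1
```

Call:
carry_out(steps=[[[0.2, 0, 0, 0, 0, 0], [0.2, 0, 0, 0, 0, 0], [-2, 0, 0, 0, 0, 0], [-5, 0, 0, 0, 0, 0], [-5, 0, -5, 0, 0, 0], [-5, 0, -10, 0, 0, 0], [-5, 15, -12, 0, 0, 0], [-5, 25, -12, 0, 0, 0], [-5, 25, -12, 0, 0, 0], [-5, 25, -12, 0, 0, 0], [-5, 25, -12, 0, 0, 0], [-5, 25, -12, 0, 0, 0], [-5, 25, -12, 0, 0, 0]]])

```text
time: 9.4
ee_pos: [0.4253, -0.4537, 0.2521]
eef_rot: [1.0, -0.027, -0.001, 0.002]
ft_force: [-1.3, -1.9, -0.6]
width: 0.0005
grip_force: 0.0
```

```bash
python3 - <<'E'
from bench import r
import cv2
a=[cv2.resize(r.camera(n)[y:y+190,x:x+200,::-1],None,fx=2,fy=2,interpolation=2) for n,x,y in(("top",290,110),("side",275,120))]
cv2.imwrite("pics/d.png",cv2.hconcat(a)); s=r.read_state(); print(s["ee_pos"],s["ft_force"])
E
```

```text
[ 0.42786968 -0.44772747  0.25182687] [-0.04144418  1.62863173 -1.20441588]
```

View pics/d.png

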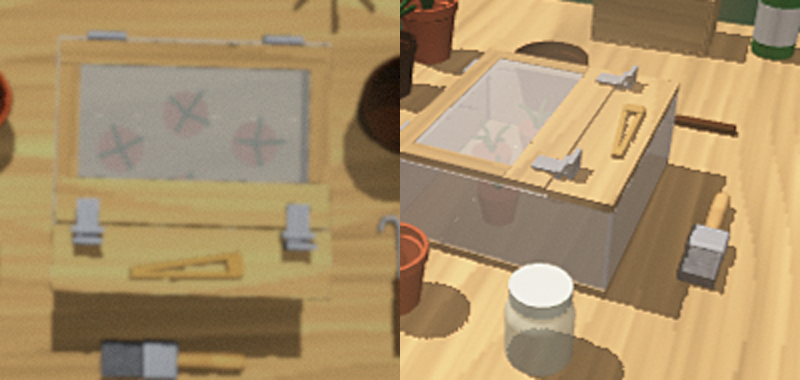

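Both tongues lie over the shut lid (top crop 88,215 and 298,222), the loose things are undisturbed, and the arm is clear.

```bash
python3 -c "
from bench import r
print(r.close_job())"
```

```text
the job is handed in; nothing more can be done
None
```

The job is handed in: the lid is shut flat, both bolts were pushed firmly to their stops over it, and the tweezers and other loose things look unmoved in the final pictures; no verdict came back.

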